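# Feel for the catch of the gel viewer and spring its cover

## Robot

A 6-joint arm with a two-finger parallel gripper is mounted at the origin on the work surface. World frame = base frame: x ahead of the robot, y to its left, z up, the work surface at z = 0. Lengths are in m, angles in rad, forces in N, time in s.
With the tool pointing down it reaches from about 0.3 to 0.775 m from the base axis. Payload 14.6 kg.
Tool frame: the origin (TCP) lies between the finger pads; the fingertips stand 8 mm ahead of it and the grasp point (between the pads) lies 11 mm behind it; z points along the fingers, y is the direction in which the jaws open and shut (so a half turn about z gives the same grasp; the last joint's range is limited). The gripper opens to 94 mm and grips with 3 to 60 N. Pads are 16 mm wide; open, the fingers measure 119 mm over their backs; the gripper's body (75 mm by 177 mm) begins 78 mm behind the grasp point.
Start: joints at [1.109, 0.3, 1.521, -0, 1.321, -0.067], TCP at [0.212, 0.508, 0.213] pointing down, gripper open.
Joint ranges: [-3.03, 3.03], [-0.79, 2.21], [0.23, 2.52], [-1.04, 4.18], [0, 3.07], [-2.55, 2.55]. Speed limits (rad/s): [2.22, 2.22, 2.57, 3.14, 3.14, 3.14].

## Interface

Orientations are given as [roll, pitch, yaw] about the fixed x, y, z axes, in that order (R = Rz(yaw) Ry(pitch) Rx(roll)).
In Python, from station import ctrl, viewer, workorder gives the robot as it stands.
- The arm moves only by the tool play_rows, never from a script. Its argument "commands" is a list of rows, each an object of numbers: "dx", "dy", "dz": the shift along the tool's x, y, z in m; "ax", "ay", "az": the turn, a rotation vector about the tool's x, y, z in degrees. In form: [{"dx": .., "dy": .., "dz": .., "ax": .., "ay": .., "az": ..}, ...]. A call has exactly 5 rows; each row shifts and turns the pose as measured when the row begins, along the tool's axes as they then stand; what a row does not reach is not made up. A row lasts 1/12 s, in which the tool goes at most 41.7 mm and 7.16 degrees, less where a joint would pass 70% of its speed; a pose out of reach is approached as far as the arm can. A call with a gripper value outside its range is refused whole. "claw" is the opening, from 0 (shut) to 1 (fully open), set as the call begins (left out, the last holds). The fingers move at their own pace and stop on an object; "squeeze" is the grip in N (left out, the last holds). Time passes only in rows, so rows that do not move let the fingers close, or fill a call up. It gives the time, the measured TCP pose, the force and the opening at its end, in the units of the state.
- ctrl.get_obs(): the state, without advancing time (a new reading comes with each control period).
- viewer.camera(name): name is "scene" or "side" or "wrist"; returns the picture (480x640x3 uint8, red, green, blue); there is no depth.
- viewer.camera_model(name): a dict with "K" (3x3 intrinsics, pixels), "pose" (4x4, takes a point from camera to world coordinates); the wrist camera has in their place "T_tool_cam" (4x4, takes a point from camera to tool coordinates, whose origin is the TCP and whose axes are the flange's). Camera axes: x right, y down, z forward; pixel columns grow to the right and rows downward; lengths in m; the calibration is good to about 2 mm. A picture is of the moment at which its call begins: read the wrist's pose just before it. camera_model takes no time and is no camera call.
- workorder.hand_in(): hands the job in, once; it reports no verdict.
The state is a dict: "time_s": time; "qpos": joint angles; "joint_vel": joint speeds; "tau": joint torques, N m; "ee_pos": TCP position; "eef_rot": TCP orientation; "force": force on the tool from outside, world axes, zero at the start; "moment": the same for the moment, N m; "grip_width": finger opening in m.
Only numpy, scipy, OpenCV 4.12 (cv2) and the standard library are available. Lean on these libraries where they do the work, as an engineer would, in place of code of your own. Each camera call takes 0.05 s, during which the arm holds its last target. There are 200 camera calls.

## Task

The amber cover of the gel viewer is shut, held by a push catch that lies at the bottom of a finger notch somewhere along the viewer's front rail. Starting from either end of the rail, run a fingertip along its top until it finds the notch, then press the catch down inside the notch so that the cover springs ajar, and take the hand away. Do not lift the cover by hand or pick anything up, and leave everything else where it stands.

Things in the scene. Friction and masses are not known exactly. Their poses are not given: they have to be found in the camera images.
- viewer: Blue-light gel viewer, fixed on the bench: flat pale grey case 260 mm deep (its x), 380 mm wide (its y), 66 mm high; origin at the centre of its underside; its -x side is the front and faces the robot. Two end housings (|y| 105 to 190 mm, top at z = 66 mm) run its whole depth; between them lie the front rail and, behind it, the amber cover.
- rail (a point): Middle of the front rail's top, on its centre line, 60 mm above the bench; axes as the viewer's. The rigid pale grey rail runs 105 mm to either side along y, is 38 mm deep (x), flat. One notch, 40 mm wide along y, open to the front, 30 mm deep to its back wall, has its centre within 42 mm of this point along y: the place differs each time, is not reported, must be felt or seen.
- cover_edge (a point): Middle of the top of the cover's front edge. The cover is an amber panel in a black frame, 201 x 206 mm, 10 mm thick; shut, its front edge stands 4 mm behind the rail and its top is 2 mm above the rail's top.
- catch (a joint): The catch, a flat pale grey plate that fills the bottom of the notch, 8 mm below the rail's top at rest: 0 = up, at rest; grows downward as it is pressed, to 0.006 m at its stop. It springs back by itself; it starts to move at about 2.5 N and needs 6 to 7 N at the stop. The cover is let go at about 0.004 m.
- cover (a joint): The cover's hinge, along the back of the viewer: 0 rad = shut; grows as the front edge rises. Once let go, it rises by its own spring in about half a second and floats at 0.14 to 0.21 rad, its front edge 28 to 42 mm higher than shut; it moves upward and slightly back, close behind a finger in the notch.
- tip_box: Bystander: red pipette-tip box, 85 x 120 x 45 mm with yellow tips to 59 mm, on the bench in front of the viewer's +y end; origin at the centre of its underside.
- tube_rack: Bystander: blue tube rack, 100 x 200 x 28 mm with small tubes to 42 mm, beside the viewer on its +y side; origin at the centre of its underside.
- beaker: Bystander: translucent beaker, 90 mm across, 120 mm high, beside the viewer on its -y side; origin at the centre of its underside.
- buffer: Bystander: glass buffer bottle, 74 mm across, about 170 mm high, beside the viewer on its -y side farther back; origin at the centre of its underside.
- pipette: Bystander: black pipette, about 240 mm long and 22 mm high, lying on the bench in front of the viewer's -y end; origin under its middle, its x along it.
- marker: Bystander: marker pen, 130 x 13 x 12 mm, lying on top of the viewer's +y end housing; origin at the centre of its underside.
- comb: Bystander: white gel comb, 110 mm long, 4 mm thick, lying on top of the viewer's -y end housing; origin under its middle.
- timer: Bystander: small grey bench timer, 58 x 62 x 18 mm, beside the viewer's front +y corner; origin at the centre of its underside.

How it is judged:
On the way, in this order (a step that is already met when the one before it is completed fails the run):
1. a fingertip feels the rail towards one of its ends for 0.3 s, the catch not yet pressed (contact force between the fingers and anything else above 0.3 N and value of joint catch below 0.0005 m and value of joint cover below 0.02 rad and x of the grasp point in the frame of viewer between -0.19 and -0.05 m and z of the grasp point in the frame of viewer below 0.14 m and (y of the grasp point in the frame of viewer between 0.03 and 0.16 m or y of the grasp point in the frame of viewer between -0.16 and -0.03 m)), for 0.3 s.
2. the fingertip presses the catch down in its notch (value of joint catch above 0.003 m and contact force between the fingers and anything else above 1 N), for 0.02 s.
At the end, for the whole second after the job is handed in: The cover floats ajar on its spring (0.08 to 0.3 rad) and is at rest, the catch has sprung back up (within 1 mm), and every bystander is within 25 mm of where it stood (value of joint cover between 0.08 and 0.3 rad and velocity of joint cover between -0.05 and 0.05 rad/s and value of joint catch below 0.001 m and distance of each of tip_box, tube_rack, beaker, buffer, pipette, marker, comb, timer from where it was at the start of the episode below 0.025 m); the robot touches nothing.
It fails at once if the cover is lifted by hand beyond where its spring leaves it (over 0.35 rad) (value of joint cover above 0.35 rad).
It fails at once if a bystander is pushed away, knocked over, lifted or carried (moved over 25 mm) (distance of any of tip_box, tube_rack, beaker, buffer, pipette, marker, comb, timer from where it was at the start of the episode above 0.025 m).
It also fails if it takes over 51 s, if anything falls off the work surface, if the arm or the gripper's body presses on something with over 40 N, if the wrist force passes 120 N, or if a joint passes its speed limit or range.

## Working session

There is one attempt and no reset: what is moved stays moved. The work goes in short steps, Python scripts to look and compute and a tool call to move; the robot and the scene stay as the last step left them, time stands still between calls to the robot, and variables do not carry over. Pictures are saved under pics/ and viewed, about 8 in all and at most 12, crops included, and the job is handed in when it is done.

Besides the shell and the picture viewer there is one more tool, called after ">>>" as a command line: name --argument value ..., lists and objects as JSON in quotes. play_rows: Moves the arm, as the interface text tells. Its arguments: {"type":"object","properties":{"commands":{"type":"array","items":{"type":"object","properties":{"dx":{"type":"number"},"dy":{"type":"number"},"dz":{"type":"number"},"ax":{"type":"number"},"ay":{"type":"number"},"az":{"type":"number"}}}},"claw":{"type":"number"},"squeeze":{"type":"number"}},"required":["commands"]}

```bash
ls; mkdir -p pics
python3 - <<'E'
from station import ctrl, viewer
import cv2, numpy as np
o=ctrl.get_obs(); print({k:np.round(v,3) for k,v in o.items()})
for n in ["scene","side"]:
    im=viewer.camera(n); cv2.imwrite(f"pics/{n}0.png",im[:,:,::-1]); m=viewer.camera_model(n); print(n,np.round(m["K"],1).tolist(),np.round(m["pose"],4).tolist())
print(viewer.camera_model("wrist"))
E
```

```text
pics
{'time_s': np.float64(0.0), 'qpos': array([ 1.109,  0.3  ,  1.522,  0.   ,  1.321, -0.067]), 'joint_vel': array([ 0.   , -0.002, -0.001, -0.001, -0.001,  0.002]), 'tau': array([-1.0000e-03, -5.3178e+01, -3.5274e+01,  7.1000e-02,  2.4000e-02,
       -0.0000e+00]), 'ee_pos': array([0.211, 0.507, 0.213]), 'eef_rot': array([-3.14 , -0.   ,  2.747]), 'force': array([-0.237,  0.558, -0.412]), 'moment': array([-0.   , -0.025,  0.03 ]), 'grip_width': np.float64(0.094)}
scene [[464.3, 0.0, 323.3], [0.0, 464.3, 236.6], [0.0, 0.0, 1.0]] [[-0.558, 0.5403, -0.6298, 1.0681], [0.8298, 0.354, -0.4314, 0.3979], [-0.0101, -0.7634, -0.6459, 0.6079], [0.0, 0.0, 0.0, 1.0]]
side [[503.6, 0.0, 317.0], [0.0, 503.6, 236.0], [0.0, 0.0, 1.0]] [[0.9886, -0.0971, 0.115, 0.4641], [-0.15, -0.7014, 0.6968, -0.5889], [0.013, -0.7062, -0.7079, 0.7117], [0.0, 0.0, 0.0, 1.0]]
{'K': array([[430.18929193,   0.        , 314.94789716],
       [  0.        , 430.18929193, 238.7248007 ],
       [  0.        ,   0.        ,   1.        ]]), 'T_tool_cam': array([[ 9.11835349e-04, -9.61769673e-01, -2.73858109e-01,
         8.01481131e-02],
       [ 9.99999539e-01,  7.94389356e-04,  5.39751541e-04,
         1.33488473e-04],
       [-3.01566696e-04, -2.73858475e-01,  9.61769954e-01,
        -1.72357932e-01],
       [ 0.00000000e+00,  0.00000000e+00,  0.00000000e+00,
         1.00000000e+00]])}
```

View pics/scene0.png

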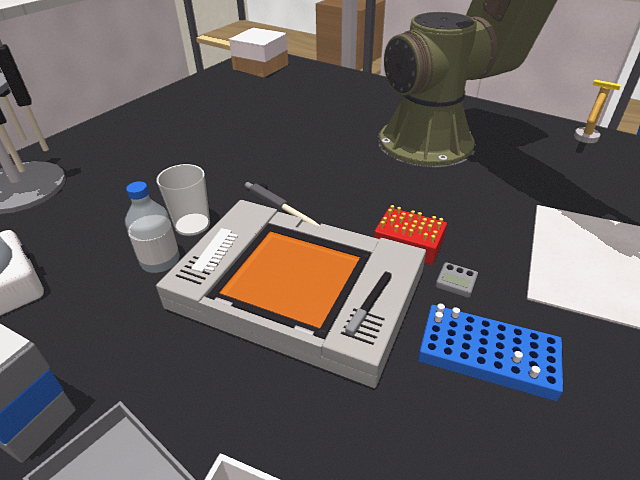

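View pics/side0.png

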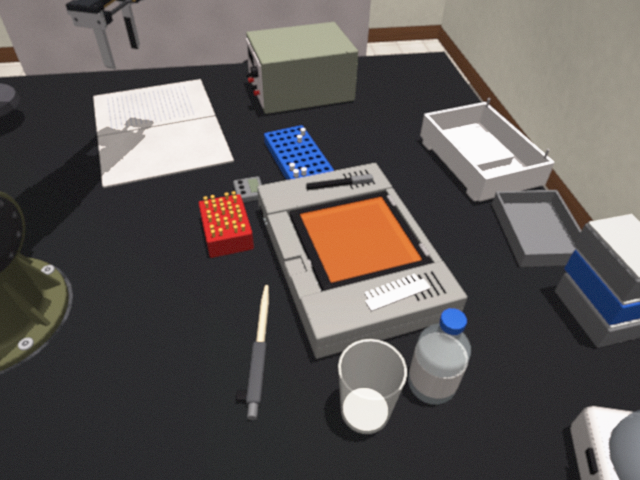

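The side view shows the notch as a step in the rail near (298,268). I'll enlarge it to get the corners.

Run:
```python
import cv2
im=cv2.imread("pics/side0.png")[155:360,250:470]
cv2.imwrite("pics/crop1.png",cv2.resize(im[:, :150],None,fx=4,fy=2.9,interpolation=cv2.INTER_CUBIC)) if 0 else cv2.imwrite("pics/crop1.png",cv2.resize(im,(792,738),interpolation=cv2.INTER_CUBIC)[:,:][0:738])
import numpy as np
a=cv2.imread("pics/side0.png")[160:360,250:350]; cv2.imwrite("pics/crop1.png",cv2.resize(a,None,fx=3,fy=3,interpolation=cv2.INTER_CUBIC))
b=cv2.imread("pics/scene0.png")[190:390,150:435]; b=cv2.resize(b,None,fx=1.75,fy=3,interpolation=cv2.INTER_CUBIC)
c=cv2.imread("pics/crop1.png"); cv2.imwrite("pics/crop1.png",np.hstack([c,b]))
```

```text
(no output)
```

View pics/crop1.png

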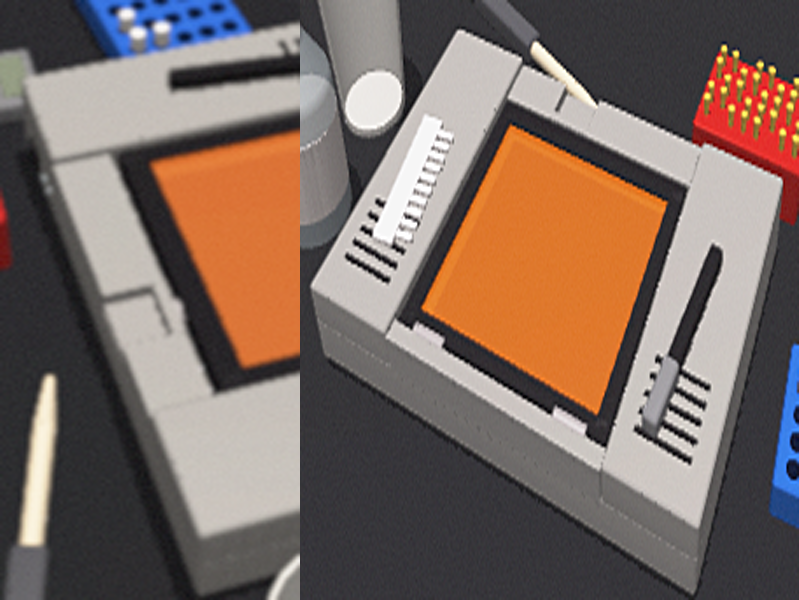

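```bash
cat > h.py <<'E'
import numpy as np
from station import ctrl, viewer
def ray(n,u,v,z):
    m=viewer.camera_model(n);T=np.array(m["pose"]);d=T[:3,:3]@np.linalg.solve(m["K"],[u,v,1]);return T[:3,3]+d*(z-T[2,3])/d[2]
E
python3 - <<'E'
from h import *
S=lambda u,v,z:ray("side",250+u/3,160+v/3,z)[:2]
C=lambda u,v,z:ray("scene",150+(u-300)/1.75,190+v/3,z)[:2]
L={"FL":(.13*-1,.19),"FR":(-.13,-.19),"BR":(.13,-.19),"BL":(.13,.19)}
P=[("FL",S(28,75,.066)),("FR",S(203,538,.066)),("FR",C(458,30,.066)),("BR",C(313,290,.066)),("BL",C(697,528,.066)),("FL",C(780,182,.066))]
A=np.array([L[k] for k,_ in P]);B=np.array([p for _,p in P])
a=A-A.mean(0);b=B-B.mean(0);H=a.T@b
th=np.arctan2(H[0,1]-H[1,0],H[0,0]+H[1,1]);R=np.array([[np.cos(th),-np.sin(th)],[np.sin(th),np.cos(th)]])
t=B.mean(0)-R@A.mean(0);print("yaw",th,"t",t);print(np.round(B-(A@R.T+t),4))
for p in [S(103,299,.06),S(152,290,.06),S(120,345,.06),S(168,335,.06),C(563,90,.06),C(600,105,.06),C(558,110,.06)]:print(np.round(R.T@(p-t),4))
w=R@np.array([-.111,0])+t
print("rail-ish",w)
E
```

```text
yaw 0.17200349329404446 t [0.63255412 0.04133827]
[[ 0.0039 -0.0006]
 [ 0.     -0.0023]
 [-0.0005  0.002 ]
 [-0.0035  0.0057]
 [-0.0027 -0.0023]
 [ 0.0028 -0.0023]]
[-0.1326 -0.0162]
[-0.1034 -0.0181]
[-0.133  -0.0529]
[-0.1049 -0.0541]
[-0.1264 -0.0527]
[-0.1285 -0.0094]
[-0.1061 -0.0487]
rail-ish [0.52319205 0.02233988]
```

>>> play_rows --commands '[{"dx":-0.031,"dy":-0.024},{"dx":-0.031,"dy":-0.024},{"dx":-0.031,"dy":-0.024},{"dx":-0.031,"dy":-0.024},{"dx":-0.031,"dy":-0.024}]' --claw 0

```text
validation failed for argument at $.co...
```

>>> play_rows --commands '[{"dx":-0.031,"dy":-0.024},{"dx":-0.031,"dy":-0.024},{"dx":-0.031,"dy":-0.024},{"dx":-0.031,"dy":-0.024},{"dx":-0.031,"dy":-0.024}]'

```text
validation failed for argument at $.co...
```

>>> play_rows --commands '[{"az":-6.5},{"az":-6.5},{"az":-6.5},{"az":-6.5},{"az":-6.5}]'

```text
validation failed for argument at $.co...
```

>>> play_rows --commands '[{"dx":-0.031,"dy":-0.024,"dz":0,"ax":0,"ay":0,"az":0},{"dx":-0.031,"dy":-0.024,"dz":0,"ax":0,"ay":0,"az":0},{"dx":-0.031,"dy":-0.024,"dz":0,"ax":0,"ay":0,"az":0},{"dx":-0.031,"dy":-0.024,"dz":0,"ax":0,"ay":0,"az":0},{"dx":-0.031,"dy":-0.024,"dz":0,"ax":0,"ay":0,"az":0}]' --claw 0

```text
time_s: 0.52
ee_pos: [0.3075, 0.3347, 0.2102]
eef_rot: [-3.137, -0.002, 2.756]
force: [-0.5, -0.1, 0.4]
grip_width: 0.0641
```

>>> play_rows --commands '[{"dx":-0.031,"dy":-0.024,"dz":0,"ax":0,"ay":0,"az":0},{"dx":-0.031,"dy":-0.024,"dz":0,"ax":0,"ay":0,"az":0},{"dx":-0.031,"dy":-0.024,"dz":0,"ax":0,"ay":0,"az":0},{"dx":-0.031,"dy":-0.024,"dz":0,"ax":0,"ay":0,"az":0},{"dx":-0.031,"dy":-0.024,"dz":0,"ax":0,"ay":0,"az":0}]'

```text
time_s: 0.93
ee_pos: [0.4079, 0.156, 0.2102]
eef_rot: [-3.136, -0.002, 2.758]
force: [1.9, 0.4, 0.7]
grip_width: 0.0306
```

>>> play_rows --commands '[{"dx":0,"dy":0,"dz":0,"ax":0,"ay":0,"az":-6.5},{"dx":0,"dy":0,"dz":0,"ax":0,"ay":0,"az":-6.5},{"dx":0,"dy":0,"dz":0,"ax":0,"ay":0,"az":-6.5},{"dx":0,"dy":0,"dz":0,"ax":0,"ay":0,"az":-6.5},{"dx":0,"dy":0,"dz":0,"ax":0,"ay":0,"az":-6.5}]'

```text
time_s: 1.35
ee_pos: [0.4109, 0.1474, 0.2091]
eef_rot: [-3.137, -0.007, -2.951]
force: [1.0, -0.4, 0.1]
grip_width: 0.0005
```

>>> play_rows --commands '[{"dx":-0.0165,"dy":-0.037,"dz":0,"ax":0,"ay":0,"az":0},{"dx":-0.0165,"dy":-0.037,"dz":0,"ax":0,"ay":0,"az":0},{"dx":-0.0165,"dy":-0.037,"dz":0,"ax":0,"ay":0,"az":1},{"dx":-0.0165,"dy":-0.037,"dz":0,"ax":0,"ay":0,"az":0},{"dx":-0.0165,"dy":-0.037,"dz":0,"ax":0,"ay":0,"az":0}]'

```text
time_s: 1.77
ee_pos: [0.528, -0.0192, 0.2088]
eef_rot: [-3.139, -0.007, -2.949]
force: [0.9, 0.7, 0.9]
grip_width: 0.0006
```

>>> play_rows --commands '[{"dx":0,"dy":0,"dz":0,"ax":0,"ay":0,"az":0},{"dx":0,"dy":0,"dz":0,"ax":0,"ay":0,"az":0},{"dx":0,"dy":0,"dz":0,"ax":0,"ay":0,"az":0},{"dx":0,"dy":0,"dz":0,"ax":0,"ay":0,"az":0},{"dx":0,"dy":0,"dz":0,"ax":0,"ay":0,"az":0}]'

```text
time_s: 2.18
ee_pos: [0.5293, -0.024, 0.2066]
eef_rot: [-3.139, -0.011, -2.954]
force: [0.3, 0.5, 0.0]
grip_width: 0.0008
```

Run:
```python
from h import *
import cv2
o=ctrl.get_obs(); print({k:np.round(o[k],4) for k in("ee_pos","eef_rot","force","qpos")}); np.savez("w1.npz",p=o["ee_pos"],r=o["eef_rot"])
cv2.imwrite("pics/w1.png",viewer.camera("wrist")[:,:,::-1])
```

```text
{'ee_pos': array([ 0.5293, -0.024 ,  0.2066]), 'eef_rot': array([-3.1391, -0.011 , -2.9545]), 'force': array([0.3109, 0.5387, 0.0489]), 'qpos': array([-0.1116,  0.2668,  1.5798, -0.0058,  1.3048, -1.868 ])}
```

View pics/w1.png

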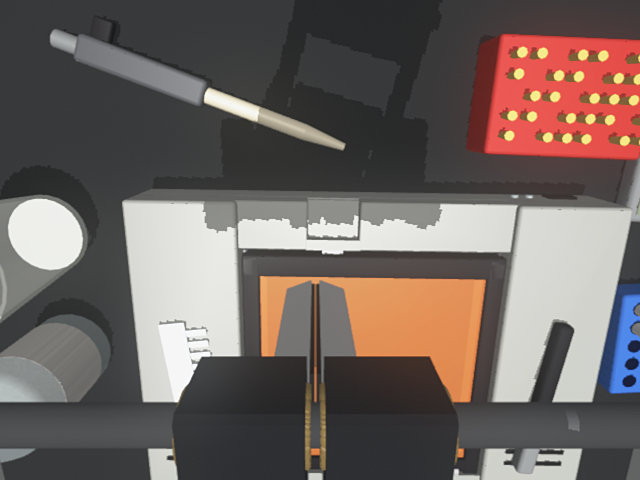

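```bash
cat >> h.py <<'E'
from scipy.spatial.transform import Rotation as Ro
def wray(f,u,v,z):
    d=np.load(f);m=viewer.camera_model("wrist");T=np.eye(4);T[:3,:3]=Ro.from_euler("xyz",d["r"]).as_matrix();T[:3,3]=d["p"];T=T@m["T_tool_cam"]
    r=T[:3,:3]@np.linalg.solve(m["K"],[u,v,1]);return T[:3,3]+r*(z-T[2,3])/r[2]
E
python3 - <<'E'
from h import *
W=lambda *a:np.round(wray("w1.npz",*a)[:2],4)
print("notch F",W(308,198,.06),W(359,198,.06),"B",W(308,240,.06),W(359,240,.06))
print("rail end",W(240,251,.06),W(512,251,.06),"front",W(238,203,.06),W(517,206,.06))
print("corners",W(123,201,.066),W(634,211,.066))
E
```

```text
notch F [ 0.5082 -0.0333] [0.501  0.0043] B [ 0.5403 -0.0273] [0.533  0.0113]
rail end [ 0.559  -0.0776] [0.5194 0.1298] front [ 0.5218 -0.0844] [0.4846 0.1226]
corners [ 0.5349 -0.1673] [0.4714 0.2059]
```

>>> play_rows --commands '[{"dx":0.003,"dy":-0.018,"dz":0.01,"ax":0,"ay":0,"az":0.7},{"dx":0.004,"dy":-0.018,"dz":0.02,"ax":0,"ay":0,"az":0},{"dx":0,"dy":0,"dz":0.03,"ax":0,"ay":0,"az":0},{"dx":0,"dy":0,"dz":0.03,"ax":0,"ay":0,"az":0},{"dx":0,"dy":0,"dz":0.015,"ax":0,"ay":0,"az":0}]'

```text
time_s: 2.65
ee_pos: [0.5297, -0.0585, 0.1041]
eef_rot: [-3.135, 0.0, -2.96]
force: [-0.1, -0.8, -0.3]
grip_width: 0.0006
```

>>> play_rows --commands '[{"dx":0,"dy":0,"dz":0,"ax":0,"ay":0,"az":0},{"dx":0,"dy":0,"dz":0,"ax":0,"ay":0,"az":0},{"dx":0,"dy":0,"dz":0,"ax":0,"ay":0,"az":0},{"dx":0,"dy":0,"dz":0,"ax":0,"ay":0,"az":0},{"dx":0,"dy":0,"dz":0,"ax":0,"ay":0,"az":0}]'

```text
time_s: 3.07
ee_pos: [0.529, -0.056, 0.1049]
eef_rot: [-3.136, -0.0, -2.956]
force: [0.6, 0.9, -0.3]
grip_width: 0.0003
```

>>> play_rows --commands '[{"dx":0,"dy":-0.003,"dz":0.01,"ax":0,"ay":0,"az":0.5},{"dx":0,"dy":-0.003,"dz":0.01,"ax":0,"ay":0,"az":0},{"dx":0,"dy":0,"dz":0.007,"ax":0,"ay":0,"az":0},{"dx":0,"dy":0,"dz":0.003,"ax":0,"ay":0,"az":0},{"dx":0,"dy":0,"dz":0.002,"ax":0,"ay":0,"az":0}]'

```text
time_s: 3.48
ee_pos: [0.5314, -0.0629, 0.072]
eef_rot: [-3.134, 0.004, -2.966]
force: [-0.5, -0.8, 0.8]
grip_width: 0.0002
```

>>> play_rows --commands '[{"dx":0,"dy":0,"dz":0.001,"ax":0,"ay":0,"az":0},{"dx":0,"dy":0,"dz":0.001,"ax":0,"ay":0,"az":0},{"dx":0,"dy":0,"dz":0.001,"ax":0,"ay":0,"az":0},{"dx":0,"dy":0,"dz":0.001,"ax":0,"ay":0,"az":0},{"dx":0,"dy":0,"dz":0.001,"ax":0,"ay":0,"az":0}]'

```text
time_s: 3.9
ee_pos: [0.5312, -0.0629, 0.0682]
eef_rot: [-3.134, 0.002, -2.966]
force: [-7.8, 0.8, 13.5]
grip_width: 0.0007
```

>>> play_rows --commands '[{"dx":0,"dy":0.002,"dz":0.0003,"ax":0,"ay":0,"az":0},{"dx":0,"dy":0.002,"dz":0.0003,"ax":0,"ay":0,"az":0},{"dx":0,"dy":0.002,"dz":0.0003,"ax":0,"ay":0,"az":0},{"dx":0,"dy":0.002,"dz":0.0003,"ax":0,"ay":0,"az":0},{"dx":0,"dy":0.002,"dz":0.0003,"ax":0,"ay":0,"az":0}]'

```text
time_s: 4.32
ee_pos: [0.5304, -0.0531, 0.0683]
eef_rot: [-3.132, 0.005, -2.966]
force: [0.2, -3.5, 5.2]
grip_width: 0.0003
```

>>> play_rows --commands '[{"dx":0,"dy":0.002,"dz":0.0003,"ax":0,"ay":0,"az":0},{"dx":0,"dy":0.002,"dz":0.0003,"ax":0,"ay":0,"az":0},{"dx":0,"dy":0.002,"dz":0.0003,"ax":0,"ay":0,"az":0},{"dx":0,"dy":0.002,"dz":0.0003,"ax":0,"ay":0,"az":0},{"dx":0,"dy":0.002,"dz":0.0003,"ax":0,"ay":0,"az":0}]'

```text
time_s: 4.73
ee_pos: [0.5301, -0.0434, 0.0683]
eef_rot: [-3.129, 0.009, -2.966]
force: [0.6, -3.0, 4.7]
grip_width: 0.0003
```

>>> play_rows --commands '[{"dx":0,"dy":0.002,"dz":0.0003,"ax":0,"ay":0,"az":0},{"dx":0,"dy":0.002,"dz":0.0003,"ax":0,"ay":0,"az":0},{"dx":0,"dy":0.002,"dz":0.0003,"ax":0,"ay":0,"az":0},{"dx":0,"dy":0.002,"dz":0.0003,"ax":0,"ay":0,"az":0},{"dx":0,"dy":0.002,"dz":0.0003,"ax":0,"ay":0,"az":0}]'

```text
time_s: 5.15
ee_pos: [0.5298, -0.0338, 0.0683]
eef_rot: [-3.126, 0.013, -2.965]
force: [0.3, -3.0, 5.5]
grip_width: 0.0001
```

>>> play_rows --commands '[{"dx":0.001,"dy":0.002,"dz":0.0003,"ax":-0.3,"ay":0.25,"az":0},{"dx":0.001,"dy":0.002,"dz":0.0003,"ax":-0.3,"ay":0.25,"az":0},{"dx":0.001,"dy":0.002,"dz":0.0003,"ax":-0.3,"ay":0.25,"az":0},{"dx":0.001,"dy":0.002,"dz":0.0003,"ax":-0.3,"ay":0.25,"az":0},{"dx":0.001,"dy":0.002,"dz":0.0003,"ax":-0.1,"ay":0.1,"az":0}]'

```text
time_s: 5.57
ee_pos: [0.523, -0.0237, 0.0667]
eef_rot: [3.133, -0.006, -2.965]
force: [-0.9, -0.9, -0.8]
grip_width: 0.0006
```

>>> play_rows --commands '[{"dx":0,"dy":0.003,"dz":0.0003,"ax":0.2,"ay":-0.1,"az":0},{"dx":0,"dy":0.003,"dz":0.0003,"ax":0.2,"ay":-0.1,"az":0},{"dx":0,"dy":0.003,"dz":0.0003,"ax":0,"ay":0,"az":0},{"dx":0,"dy":0.002,"dz":0.0003,"ax":0,"ay":0,"az":0},{"dx":0,"dy":0.001,"dz":0.0003,"ax":0,"ay":0,"az":0}]'

```text
time_s: 5.98
ee_pos: [0.5191, -0.0097, 0.0638]
eef_rot: [3.139, -0.006, -2.965]
force: [0.3, -0.0, 0.6]
grip_width: 0.0002
```

>>> play_rows --commands '[{"dx":0,"dy":0,"dz":0.0015,"ax":0,"ay":0,"az":0},{"dx":0,"dy":0,"dz":0.0015,"ax":0,"ay":0,"az":0},{"dx":0,"dy":0,"dz":0.0015,"ax":0,"ay":0,"az":0},{"dx":0,"dy":0,"dz":0.0015,"ax":0,"ay":0,"az":0},{"dx":0,"dy":0,"dz":0.0015,"ax":0,"ay":0,"az":0}]'

```text
time_s: 6.4
ee_pos: [0.5192, -0.0093, 0.0561]
eef_rot: [3.139, -0.005, -2.965]
force: [-1.7, 0.5, 4.4]
grip_width: 0.0004
```

>>> play_rows --commands '[{"dx":0,"dy":0,"dz":0.0015,"ax":0,"ay":0,"az":0},{"dx":0,"dy":0,"dz":0.001,"ax":0,"ay":0,"az":0},{"dx":0,"dy":0,"dz":0.0005,"ax":0,"ay":0,"az":0},{"dx":0,"dy":0,"dz":0.0003,"ax":0,"ay":0,"az":0},{"dx":0,"dy":0,"dz":0,"ax":0,"ay":0,"az":0}]'

```text
time_s: 6.82
ee_pos: [0.5192, -0.0093, 0.0545]
eef_rot: [3.138, -0.005, -2.965]
force: [-3.0, 1.1, 5.3]
grip_width: 0.0005
```

>>> play_rows --commands '[{"dx":0.001,"dy":0,"dz":-0.005,"ax":0,"ay":0,"az":0},{"dx":0.001,"dy":0,"dz":-0.01,"ax":0,"ay":0,"az":0},{"dx":0.01,"dy":0,"dz":-0.02,"ax":0,"ay":0,"az":0},{"dx":0.02,"dy":0,"dz":-0.03,"ax":0,"ay":0,"az":0},{"dx":0.02,"dy":0,"dz":-0.03,"ax":0,"ay":0,"az":0}]'

```text
time_s: 7.23
ee_pos: [0.4665, -0.0188, 0.1489]
eef_rot: [3.136, -0.014, -2.965]
force: [-0.3, -0.5, 1.3]
grip_width: 0.0004
```

>>> play_rows --commands '[{"dx":0.015,"dy":0,"dz":-0.025,"ax":0,"ay":0,"az":0},{"dx":0.015,"dy":0,"dz":-0.02,"ax":0,"ay":0,"az":0},{"dx":0,"dy":0,"dz":0,"ax":0,"ay":0,"az":0},{"dx":0,"dy":0,"dz":0,"ax":0,"ay":0,"az":0},{"dx":0,"dy":0,"dz":0,"ax":0,"ay":0,"az":0}]'

```text
time_s: 7.65
ee_pos: [0.435, -0.0253, 0.2037]
eef_rot: [3.14, -0.005, -2.966]
force: [-0.6, 0.2, -0.7]
grip_width: -0.0001
```

Run:
```python
from h import *
import cv2
a=viewer.camera("side");b=viewer.camera("scene")
cv2.imwrite("pics/end.png",cv2.resize(np.hstack([a[120:420,180:580],b[120:420,130:530]]),(800,300))[:,:,::-1])
```

```text
(no output)
```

View pics/end.png

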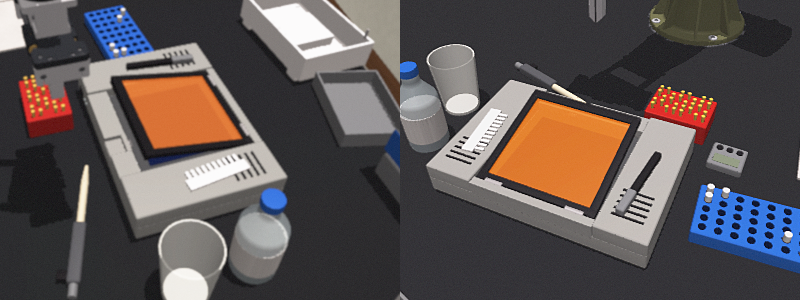

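The side half shows the cover's front edge raised, with a blue gap under it near (165,158). The bystanders stand where they were. I'll let the cover settle, then hand in.

>>> play_rows --commands '[{"dx":0,"dy":0,"dz":0,"ax":0,"ay":0,"az":0},{"dx":0,"dy":0,"dz":0,"ax":0,"ay":0,"az":0},{"dx":0,"dy":0,"dz":0,"ax":0,"ay":0,"az":0},{"dx":0,"dy":0,"dz":0,"ax":0,"ay":0,"az":0},{"dx":0,"dy":0,"dz":0,"ax":0,"ay":0,"az":0}]'

```text
time_s: 8.17
ee_pos: [0.4348, -0.0248, 0.1992]
eef_rot: [3.137, -0.013, -2.965]
force: [0.2, -0.1, -0.2]
grip_width: 0.0006
```

>>> play_rows --commands '[{"dx":0,"dy":0,"dz":0,"ax":0,"ay":0,"az":0},{"dx":0,"dy":0,"dz":0,"ax":0,"ay":0,"az":0},{"dx":0,"dy":0,"dz":0,"ax":0,"ay":0,"az":0},{"dx":0,"dy":0,"dz":0,"ax":0,"ay":0,"az":0},{"dx":0,"dy":0,"dz":0,"ax":0,"ay":0,"az":0}]'

```text
time_s: 8.58
ee_pos: [0.4348, -0.0248, 0.1988]
eef_rot: [3.137, -0.014, -2.965]
force: [-0.1, -0.3, -0.3]
grip_width: 0.0007
```

Run:
```python
from h import *
from station import workorder
import cv2
a=cv2.imread("pics/side0.png").astype(int); c=viewer.camera("side")[:,:,::-1].astype(int); viewer.camera("side")
d=viewer.camera("side")[:,:,::-1].astype(int)
print("still-moving px",(abs(d-c).max(2)>40).sum(), "force",ctrl.get_obs()["force"])
print(workorder.hand_in())
```

```text
still-moving px 0 force [-0.62608005  0.12776927  0.16760452]
the job is handed in; nothing more can be done
None
```

The cover is open and floating ajar, and the job was handed in at about 9 s of the 51 s allowed.

- **Feeling the rail:** I put the closed fingertips on the rail about 85 mm from its middle on the -y side. I then slid them along at about 5 N, after a brief 13.5 N at first touch. They dropped into the notch about 33 mm from the middle on the -y side, which is where the camera images had placed it.
- **Pressing the catch:** I pressed it down about 5.5 mm, judged from the arm's height, with a reading of about 5.3 N. Then I lifted the hand up and back towards the robot.
- **Last checks:**
  - The side and scene pictures showed the cover's front edge raised and the bystanders apparently where they stood. I judged that by eye and did not measure their positions.
  - Two side pictures 0.1 s apart showed nothing moving.
  - The wrist force was down to noise, under 1 N.
  - The cover angle and the catch's return were not measured, since the state does not report them.
- **Disagreements:** The viewer's position from the fixed cameras and from the wrist camera differed by about 4 mm. The fingertips also began to drop about 5 mm before I expected. Neither caused trouble.

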